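# Fetch the vial from the bottom of the tilted caddy

## Robot

A 6-joint arm with a two-finger parallel gripper is mounted at the origin on a cart in front of the work surface, level with it; the furniture and walls round the work are solid. World frame = base frame: x ahead of the robot, y to its left, z up, the work surface at z = 0. Lengths are in m, angles in rad, forces in N, time in s.
With the tool pointing down it reaches from about 0.35 to 0.975 m from the base axis. Payload 4.9 kg.
Tool frame: the origin (TCP) lies between the finger pads; the fingertips stand 14 mm ahead of it and the grasp point (between the pads) lies 5 mm behind it (manip.tcp_to_tips is the distance from the TCP to the fingertips, in m); z points along the fingers, y is the line along which they close (so a half turn about z gives the same grasp; the last joint's range is limited). The gripper opens to 85 mm and grips with 20 to 120 N. Pads are 22 mm wide; open, the fingers measure 114 mm over their backs; the gripper's body (76 mm by 85 mm) begins 54 mm behind the grasp point. The pads swing forward as they close: fully open they stand 13 mm farther back than shut.
Start: joints at [1.168, 0.053, 1.613, -0, 1.476, -0.119], TCP at [0.175, 0.6, 0.245] pointing down, gripper open.
Joint ranges: [-3.01, 3.01], [-1.01, 2.22], [0.06, 2.58], [-1.02, 4.17], [0.09, 2.62], [-3.14, 3.14]. Speed limits (rad/s): [2.57, 2.57, 3.14, 3.14, 3.14, 3.14].

## Interface

Orientations are given as a unit quaternion [w, x, y, z].
In Python, from plant import manip gives the robot as it stands.
- The arm moves only by the tool servo_tool, never from a script. Its argument "moves" is a list that holds one entry, the list of rows, each a list of 7 numbers: the shift along the tool's x, y, z in mm, then the turn, a rotation vector about the tool's x, y, z in degrees, then the finger opening in mm, from 0 to 85.4. In form: [[[x, y, z, ax, ay, az, fingers], ...]]. A call has 1 to 12 rows; each row shifts and turns the commanded pose from where the row before left it, along the tool's axes as they then stand; what a row does not reach is not made up. A row lasts 1/8 s, in which the tool goes at most 62.5 mm and 10.7 degrees, less where a joint would pass 70% of its speed; a pose out of reach is approached as far as the arm can. A call with a gripper value outside its range is refused whole. The fingers move at their own pace and stop on an object; the grip force is fixed at half the most. Time passes only in rows, so rows that do not move let the fingers close. It gives the time, the measured TCP pose, the force, the opening and the grip force at its end, in the units of the state.
- manip.state(): the state, without advancing time (a new reading comes with each control period).
- manip.grab_frame(name): name is "scene" or "top" or "wrist"; returns a dict with "image" (480x640x3 uint8, blue, green, red), "mtx" (3x3 intrinsics, pixels), "dist_coeffs" ([k1, k2, p1, p2, k3] as OpenCV has them; the pictures are not rectified), "eye" and "rotation" of the camera in the world. Camera axes: x right, y down, z forward; pixel columns grow to the right and rows downward; lengths in m; the calibration is good to about 2 mm. A picture is of the moment at which its call begins. There is no depth.
- manip.job_done(): hands the job in; it is judged then, once.
The state is a dict: "time": time; "joint_pos": joint angles; "joint_vel": joint speeds; "joint_efforts": joint torques, N m; "tool_pos": TCP position; "tool_rot": TCP orientation; "contact_force": force on the tool from outside, world axes, zero at the start; "ft_torque": the same for the moment, N m; "gripper_width": opening from 0.0 (shut) to 1.0 (fully open); "grasp_force": force on a finger pad.
Only numpy, scipy, OpenCV 4.12 (cv2) and the standard library are available. Lean on these libraries where they do the work, as an engineer would, in place of code of your own. Each camera call takes 0.05 s, during which the arm holds its last target. There are 200 camera calls.

## Task

The medicine vial has slid to the bottom of the tilted metal caddy. Reach down into it, take the vial out and stand it upright on its base in the white dish, and let go. Do not knock over or push about the small vial, the carton and the gauze pack that lie around.

Things in the scene. Friction and masses are not known exactly. Their poses are not given: they have to be found in the camera images.
- caddy: Deep open aluminium box in a dark wire stand, fixed, its axis leaning 28 degrees from vertical so that the mouth points up and roughly to the robot's left. Origin: centre of the inner floor, 25 mm above the desk. z: along the axis out of the mouth; x: horizontal across the box; +y: the lower wall, to which it leans. Inside 80 mm along x, 64 along y, 82 deep; walls 3 mm.
- caddy_mouth (a point): Centre of the caddy's mouth, level with the rim, 82 mm from the floor along the caddy's z. The mouth is as wide as the inside, 80 mm along x and 64 along y, its rim rolled outward by 3 mm: widely spread fingers do not fit in; enter with them closed and spread them only inside.
- vial: Brown glass vial with flip cap, loose, 24 to 48 g, 29 mm in diameter, 49 tall (glass to 42, cap 24 wide). Origin: centre of its base; z to the cap. It starts on the caddy's floor, axis along the caddy's z, at about x = 0, y = +10 mm of the caddy, cap 33 mm below the rim, lying on two rails on the lower wall (10 high, 4 wide, 18 apart, 40 long from the floor) that keep it centred.
- dish: White rectangular dish with a dark floor, loose, about 350 g, 118 x 144 mm at the rim (y is the long side), 55 mm tall. Origin: centre of its underside; z up. Flat inner floor 3 mm above the origin, 86 x 112 mm; room between the walls 98 mm along x, 124 mm along y.
- small_vial: Bystander: smaller glass vial, 25 mm in diameter, 43 mm tall, standing on the desk. Origin: centre of its base; z up.
- carton: Bystander: small printed carton, 61 x 63 x 42 mm, on the desk behind the caddy. Origin: centre of its underside; z up.
- gauze: Bystander: flat gauze pack, 68 x 95 x 12 mm, on the desk. Origin: centre of its underside; z up.

How it is judged:
By the outcome, as a careful person would: the job done as asked, in the order asked, and still so for the second after the job is handed in, with the robot touching nothing.
It also fails if it takes over 35 s, if anything falls off the work surface, if the arm or the gripper's body presses on something with over 40 N, if the wrist force passes 120 N, or if a joint passes its speed limit or range.

## Working session

There is one attempt and no reset: what is moved stays moved. The work goes in short steps, Python scripts to look and compute and a tool call to move; the robot and the scene stay as the last step left them, time stands still between calls to the robot, and variables do not carry over. Pictures are saved under pics/ and viewed, at most 11 in all, crops included, and the job is handed in when it is done.

Besides the shell and the picture viewer there is one more tool, called after ">>>" as name(argument=value, ...), one argument or row to a line, values as JSON. servo_tool: Moves the arm, as the interface text tells. Its arguments: {"type":"object","properties":{"moves":{"type":"array"}},"required":["moves"]}

```bash
ls; mkdir -p pics; python3 - <<'E'
from plant import manip
import cv2
for n in("scene","top"):
    f=manip.grab_frame(n); cv2.imwrite(f"pics/{n}0.png",f["image"])
    print(n,f["mtx"].tolist(),f["dist_coeffs"],f["eye"],f["rotation"])
print(manip.state(),manip.tcp_to_tips)
E
```

```text
pics
scene [[576.7206709960375, 0.0, 327.5016712859791], [0.0, 576.7206709960375, 232.93702946002213], [0.0, 0.0, 1.0]] [-0.04365784  0.          0.          0.          0.        ] [ 0.05991964 -0.50173712  0.80048955] [-0.3736196   0.86353979 -0.30627237  0.14458446]
top [[470.05494302366594, 0.0, 324.8334903632655], [0.0, 470.05494302366594, 240.92093436791544], [0.0, 0.0, 1.0]] [-0.01995704  0.          0.          0.          0.        ] [0.39774482 0.07752144 1.1387471 ] [-0.04514417  0.70692866 -0.70270975  0.06642953]
{'time': 0.1, 'joint_pos': array([ 1.16802811e+00,  5.33236739e-02,  1.61413005e+00,  1.17864509e-07,
        1.47602107e+00, -1.19010898e-01]), 'joint_vel': array([ 7.13614155e-04, -1.66158932e-03, -1.54548569e-03, -1.27815701e-03,
       -1.62941235e-03, -7.64715752e-05]), 'joint_efforts': array([ 1.69858695e-04, -3.94905567e+01, -3.71361566e+01, -1.71165434e-04,
        4.01897763e-03, -1.59645123e-05]), 'tool_pos': array([0.17477407, 0.59951186, 0.2441815 ]), 'tool_rot': array([-2.42796750e-04,  1.41403089e-01,  9.89951656e-01, -9.09211314e-04]), 'contact_force': array([-0.32539223,  0.20844808, -0.67444296]), 'ft_torque': array([ 0.03766618,  0.01579666, -0.0228434 ]), 'grasp_force': 0.0, 'gripper_width': 1.0017701564308792} 0.014
```

View pics/scene0.png

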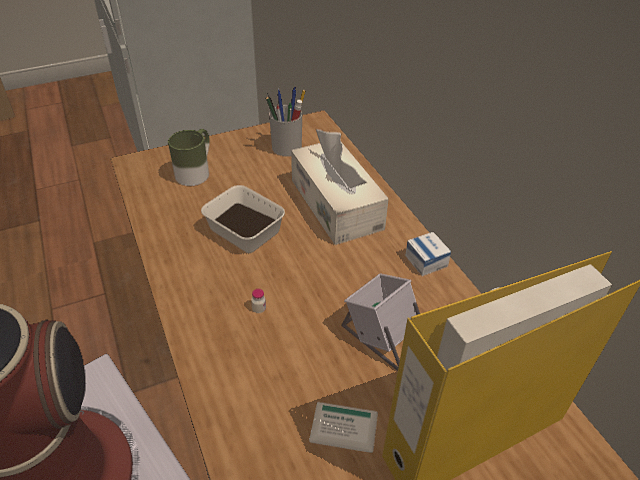

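View pics/top0.png

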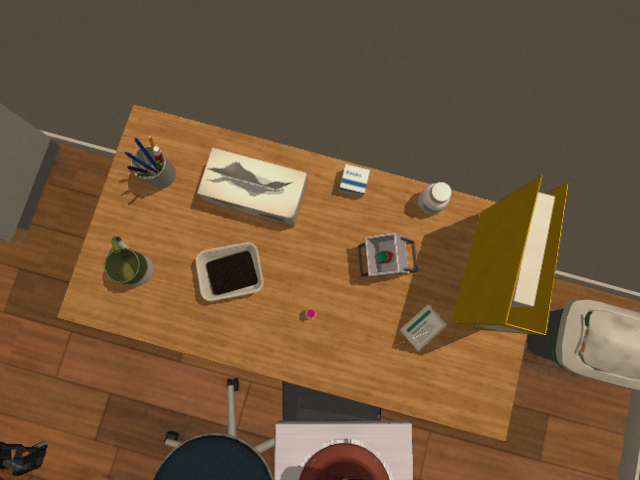

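The top view shows the caddy at about (388,255), with the vial's cap visible inside. The dish is at (231,272), the small vial at (311,314), the carton at (354,180) and the gauze at (424,328). A binder stands to the right of the caddy. I'll enlarge the caddy and dish.

```bash
python3 - <<'E'
import cv2,numpy as np
t=cv2.imread("pics/top0.png");s=cv2.imread("pics/scene0.png")
a=cv2.resize(t[220:295,350:430],None,fx=5,fy=5,interpolation=2)
b=cv2.resize(s[265:370,335:430],None,fx=4,fy=4,interpolation=2)
c=np.zeros((600,800,3),np.uint8);c[:375,:400]=a;c[:420,410:790]=b
d=cv2.resize(t[235:310,190:270],None,fx=3,fy=3,interpolation=2);c[375:600,:240]=d
cv2.imwrite("pics/crop0.png",c)
E
cat > h.py <<'E'
import numpy as np,cv2
from scipy.spatial.transform import Rotation as R
CAM={"scene":(576.7206709960375,327.5016712859791,232.93702946002213,-0.04365784,[0.05991964,-0.50173712,0.80048955],[-0.3736196,0.86353979,-0.30627237,0.14458446]),
"top":(470.05494302366594,324.8334903632655,240.92093436791544,-0.01995704,[0.39774482,0.07752144,1.1387471],[-0.04514417,0.70692866,-0.70270975,0.06642953])}
def cam(n):
    f,cx,cy,k,e,q=CAM[n]
    return np.array([[f,0,cx],[0,f,cy],[0,0,1]]),np.array([k,0,0,0,0]),np.array(e),R.from_quat(q,scalar_first=True).as_matrix()
def ray(n,uv):
    K,D,e,M=cam(n); p=cv2.undistortPoints(np.array([[uv]],float),K,D)[0,0]
    return e,M@np.array([p[0],p[1],1])
def atz(n,uv,z):
    e,d=ray(n,uv); return e+d*(z-e[2])/d[2]
def proj(n,P):
    K,D,e,M=cam(n); return cv2.projectPoints(np.atleast_2d(P).astype(float),cv2.Rodrigues(M.T)[0],-M.T@e,K,D)[0][:,0]
E
python3 - <<'E'
from h import *
for nm,uv,z in[("small",(311,314),.043),("dish",(231,272),.05),("carton",(354,180),.04),("gauze",(424,328),.012),("caddy",(386,255),.097),("bottle",(437,197),.08)]:
    print(nm,atz("top",uv,z).round(3))
print(atz("scene",(259,295),.043),atz("scene",(259,311),0))
E
```

```text
small [0.402 0.076 0.043]
dish [0.497 0.262 0.05 ]
carton [ 0.723 -0.026  0.04 ]
gauze [ 0.37  -0.193  0.012]
caddy [ 0.533 -0.091  0.097]
bottle [ 0.673 -0.216  0.08 ]
[0.40013544 0.07095903 0.043     ] [0.39802307 0.07247178 0.        ]
```

View pics/crop0.png

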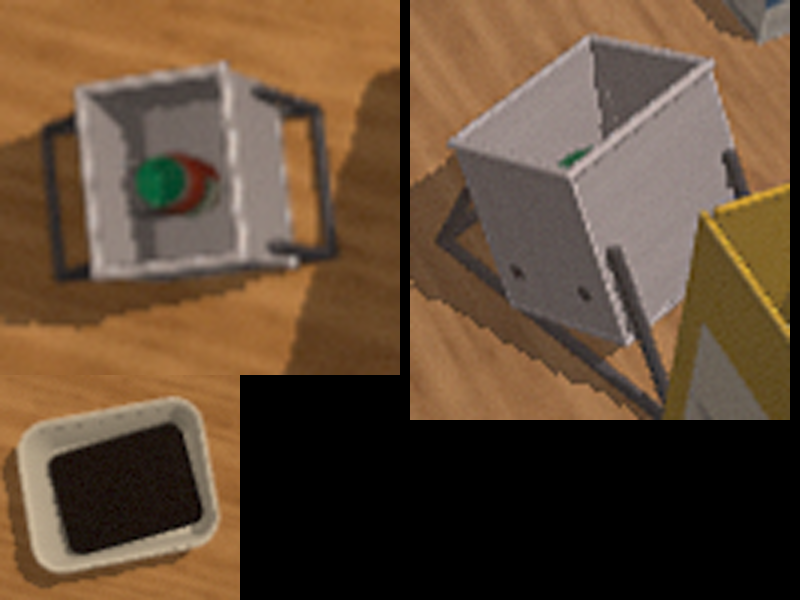

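```bash
cat >> h.py <<'E'
def caddy(x,y,psi):
    u=np.array([-np.sin(psi),np.cos(psi),0]);a=np.radians(28);Z=np.array([0,0,1.])
    z=np.sin(a)*u+np.cos(a)*Z; yy=np.cos(a)*u-np.sin(a)*Z
    return np.array([x,y,.025]),np.c_[np.cross(yy,z),yy,z]
E
python3 - <<'E'
from h import *
from scipy.optimize import least_squares
T=[(365.6,238),(394.4,233.2),(398.6,272.4),(369.4,275)]  # x+y+, x+y-, x-y-, x-y+
S=[(380,274.5),(410.5,281),(375.5,309),(345.5,300.75)]
def f(p,n):
    o,M=caddy(*p[:3]); e=p[3]
    P=np.array([[sx*(.040+e),sy*(.032+e),.082] for sx,sy in((1,1),(1,-1),(-1,-1),(-1,1))])@M.T+o
    return (proj(n,P)-(T if n=="top" else S)).ravel()
for s in(["top"],["scene"],["top","scene"]):
    r=least_squares(lambda p:np.concatenate([f(p,n) for n in s]),[.53,-.12,0,.004]); print(s,r.x.round(4),r.fun.round(1))
p=r.x;o,M=caddy(*p[:3]); print(M.round(3))
cap=o+M@[0,.010,.049];print("cap",cap,proj("top",cap),"obs",(350+160/5,220+182/5))
print("mouth",o+M@[0,0,.082])
D=[(190+20/3,235+(435-375)/3),(190+185/3,235+(400-375)/3),(190+217/3,235+(525-375)/3),(190+55/3,235+(572-375)/3)]
D=[atz("top",d,.055) for d in D];print(np.array(D).round(3),np.mean(D,0))
F=[(190+47/3,235+(460-375)/3),(190+180/3,235+(423-375)/3),(190+205/3,235+(518-375)/3),(190+73/3,235+(555-375)/3)]
F=[atz("top",d,.003) for d in F];print(np.array(F).round(3),np.mean(F,0))
E
```

```text
['top'] [ 0.5371 -0.1199  0.0846  0.0028] [-0.1  0.   0.3  0.3  0.1 -0.6 -0.3  0.3]
['scene'] [ 0.535  -0.1212  0.092   0.0028] [ 0.2 -0.  -0.1 -0.3 -0.2  0.1  0.1  0.2]
['top', 'scene'] [ 0.536  -0.1205  0.0893  0.0028] [ 0.1  0.6  0.4  0.9  0.5 -0.1  0.1  0.9  0.5 -0.6  0.1 -0.8 -0.1 -0.5
  0.3 -0.4]
[[ 0.996 -0.079 -0.042]
 [ 0.089  0.879  0.468]
 [-0.    -0.469  0.883]]
cap [ 0.53313556 -0.08879188  0.06356972] [[382.71214041 256.77280524]] obs (382.0, 256.4)
mouth [ 0.53254153 -0.08215533  0.0974017 ]
[[0.535 0.341 0.055]
 [0.563 0.215 0.055]
 [0.467 0.188 0.055]
 [0.431 0.31  0.055]] [0.49902143 0.26353908 0.055     ]
[[0.522 0.331 0.003]
 [0.552 0.225 0.003]
 [0.476 0.203 0.003]
 [0.446 0.307 0.003]] [0.49890677 0.2667076  0.003     ]
```

```bash
cat >> h.py <<'E'
def plan(P,Rt,N,fing):
    from plant import manip
    s=manip.state(); p0=s["tool_pos"];R0=R.from_quat(s["tool_rot"],scalar_first=True)
    w=(R0.inv()*R.from_matrix(Rt)).as_rotvec(); rows=[]
    for i in range(N):
        Ri=R0*R.from_rotvec(w*i/N)
        rows.append([*np.round(Ri.inv().apply((np.array(P)-p0)/N)*1e3,1).tolist(),*np.round(np.degrees(w/N),2).tolist(),fing])
    print("pos",p0.round(4),"dist mm",np.round((np.array(P)-p0)*1e3,1),"rot deg",np.degrees(w).round(1),"F",s["contact_force"].round(1),"w",round(s["gripper_width"]*85.4,1),"gf",round(s["grasp_force"],1),"t",s["time"])
    for r in rows: print(r)
o,M=caddy(.536,-.1205,.0893)
def grasp_pose(y,z): # TCP at caddy (0,y,z)
    return o+M@[0,y,z], np.c_[-M[:,1],M[:,0],-M[:,2]]*1.0
E
python3 - <<'E'
from h import *
P,Rt=grasp_pose(.008,.17)
Rt=np.c_[np.cross(M[:,0],-M[:,2]),M[:,0],-M[:,2]];print(Rt.round(2),np.linalg.det(Rt))
plan(P,Rt,16,40)
E
```

```text
[[-0.08  1.    0.04]
 [ 0.88  0.09 -0.47]
 [-0.47  0.   -0.88]] 1.0000000000000004
pos [0.1748 0.5995 0.2442] dist mm [ 353.5 -633.5  -72.8] rot deg [ 16.7 -24.5  67.2] F [-0.3  0.2 -0.7] w 85.6 gf 0.0 t 0.1
[-32.3, -31.8, 4.6, 1.04, -1.53, 4.2, 40]
[-34.4, -29.3, 6.1, 1.04, -1.53, 4.2, 40]
[-36.3, -26.6, 7.5, 1.04, -1.53, 4.2, 40]
[-37.9, -23.7, 9.0, 1.04, -1.53, 4.2, 40]
[-39.3, -20.7, 10.4, 1.04, -1.53, 4.2, 40]
[-40.4, -17.6, 11.8, 1.04, -1.53, 4.2, 40]
[-41.2, -14.3, 13.2, 1.04, -1.53, 4.2, 40]
[-41.8, -11.1, 14.5, 1.04, -1.53, 4.2, 40]
[-42.0, -7.7, 15.8, 1.04, -1.53, 4.2, 40]
[-42.0, -4.3, 17.0, 1.04, -1.53, 4.2, 40]
[-41.8, -0.9, 18.2, 1.04, -1.53, 4.2, 40]
[-41.2, 2.5, 19.3, 1.04, -1.53, 4.2, 40]
[-40.4, 5.8, 20.3, 1.04, -1.53, 4.2, 40]
[-39.3, 9.1, 21.2, 1.04, -1.53, 4.2, 40]
[-37.9, 12.3, 22.1, 1.04, -1.53, 4.2, 40]
[-36.3, 15.5, 22.8, 1.04, -1.53, 4.2, 40]
```

>>> servo_tool(
  moves=[
    [[-32.3,-31.8,4.6,1.04,-1.53,4.2,40],[-34.4,-29.3,6.1,1.04,-1.53,4.2,40],[-36.3,-26.6,7.5,1.04,-1.53,4.2,40],[-37.9,-23.7,9.0,1.04,-1.53,4.2,40],[-39.3,-20.7,10.4,1.04,-1.53,4.2,40],[-40.4,-17.6,11.8,1.04,-1.53,4.2,40],[-41.2,-14.3,13.2,1.04,-1.53,4.2,40],[-41.8,-11.1,14.5,1.04,-1.53,4.2,40],[-42,-7.7,15.8,1.04,-1.53,4.2,40],[-42,-4.3,17,1.04,-1.53,4.2,40],[-41.8,-0.9,18.2,1.04,-1.53,4.2,40],[0,0,0,0,0,0,40]],
  ],
)

```text
time: 1.6
tool_pos: [0.4183, 0.1625, 0.1935]
tool_rot: [0.126, 0.516, 0.839, -0.117]
contact_force: [-1.0, 0.5, -0.7]
gripper_width: 0.467
grasp_force: 0.0
```

```bash
sed -i 's/np.c_\[-M\[:,1\],M\[:,0\],-M\[:,2\]\]\*1.0/np.c_[M[:,1],M[:,0],-M[:,2]]/' h.py; python3 - <<'E'
from h import *
plan(*grasp_pose(.008,.17),6,40)
E
```

```text
pos [0.4183 0.1625 0.1935] dist mm [ 110.  -196.4  -22.1] rot deg [ 5.1 -7.7 20.8] F [-1.   0.5 -0.7] w 39.9 gf 0.0 t 1.6
[-34.1, 2.2, 15.8, 0.85, -1.29, 3.47, 40]
[-33.6, 4.5, 16.5, 0.85, -1.29, 3.47, 40]
[-32.9, 6.8, 17.2, 0.85, -1.29, 3.47, 40]
[-32.0, 9.0, 17.8, 0.85, -1.29, 3.47, 40]
[-31.0, 11.2, 18.4, 0.85, -1.29, 3.47, 40]
[-29.8, 13.3, 18.9, 0.85, -1.29, 3.47, 40]
```

>>> servo_tool(
  moves=[
    [[-34.1,2.2,15.8,0.85,-1.29,3.47,40],[-33.6,4.5,16.5,0.85,-1.29,3.47,40],[-32.9,6.8,17.2,0.85,-1.29,3.47,40],[-32,9,17.8,0.85,-1.29,3.47,40],[-31,11.2,18.4,0.85,-1.29,3.47,40],[-29.8,13.3,18.9,0.85,-1.29,3.47,40],[0,0,0,0,0,0,40],[0,0,0,0,0,0,40]],
  ],
)

```text
time: 2.6
tool_pos: [0.5286, -0.0307, 0.1723]
tool_rot: [0.179, 0.653, 0.718, -0.162]
contact_force: [-0.7, -0.5, 0.4]
gripper_width: 0.468
grasp_force: 0.0
```

```bash
python3 - <<'E'
from h import *
from plant import manip
plan(*grasp_pose(.008,.031),8,40)
f=manip.grab_frame("wrist");cv2.imwrite("pics/w1.png",f["image"])
Rc=R.from_quat(f["rotation"],scalar_first=True).as_matrix();e=np.array(f["eye"])
def pj(p):
    return cv2.projectPoints(np.atleast_2d(o+M@p),cv2.Rodrigues(Rc.T)[0],-Rc.T@e,f["mtx"],f["dist_coeffs"])[0].ravel().round(1)
print("capcentre",pj([0,.010,.049]))
for a in((.04,.032),(.04,-.032),(-.04,-.032),(-.04,.032)):print(pj([*a,.082]))
E
```

```text
pos [ 0.5286 -0.0307  0.1723] dist mm [   5.4  -68.3 -123.7] rot deg [ 0.2 -0.1  0.2] F [-0.7 -0.5  0.4] w 40.0 gf 0.0 t 2.6
[-0.3, -0.1, 17.7, 0.02, -0.01, 0.03, 40]
[-0.3, -0.1, 17.7, 0.02, -0.01, 0.03, 40]
[-0.3, -0.1, 17.7, 0.02, -0.01, 0.03, 40]
[-0.3, -0.1, 17.7, 0.02, -0.01, 0.03, 40]
[-0.3, -0.1, 17.7, 0.02, -0.01, 0.03, 40]
[-0.3, -0.1, 17.7, 0.02, -0.01, 0.03, 40]
[-0.3, -0.1, 17.7, 0.02, -0.01, 0.03, 40]
[-0.3, -0.1, 17.7, 0.02, -0.01, 0.03, 40]
capcentre [319.9 240.1]
[393.8 218.7]
[387.9 325.3]
[250.9 325. ]
[245.2 218.3]
```

View pics/w1.png

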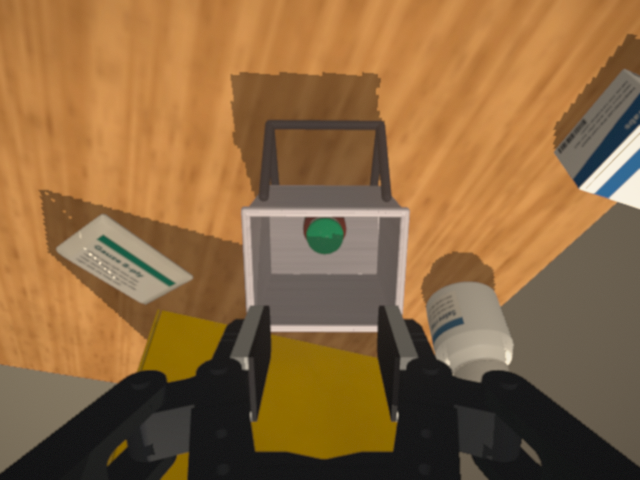

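The wrist view shows the mouth with corners near (250,214), (403,214), (397,327) and (252,327), and the cap at (324,236). The pads are centred near u=324, so the approach is aligned to about 1 mm. I'll check how wide the knuckles are before going deep.

```bash
python3 - <<'E'
from h import *
from plant import manip
s=manip.state();f=manip.grab_frame("wrist")
Rc=R.from_quat(f["rotation"],scalar_first=True).as_matrix();e=np.array(f["eye"])
Rt=R.from_quat(s["tool_rot"],scalar_first=True).as_matrix();E=Rt.T@(e-s["tool_pos"]);print("cam in tool",E.round(4),(Rt.T@Rc).round(3).tolist())
for nm,uv in[("padtipL",(258,306)),("padtipR",(392,306)),("backL",(190,440)),("knL",(105,385)),("knR",(542,385)),("kn2L",(197,365))]:
    d=Rt.T@Rc@np.r_[cv2.undistortPoints(np.array([[uv]],float),f["mtx"],f["dist_coeffs"])[0,0],1]
    for z in(.014,0,-.02,-.04,-.06,-.08): print(nm,z,(E+d*(z-E[2])/d[2]).round(3)[:2],end=" ")
    print()
E
```

```text
cam in tool [ 0.0757  0.0015 -0.1297] [[-0.0, -0.954, -0.3], [1.0, -0.0, -0.001], [0.001, -0.3, 0.954]]
padtipL 0.014 [ 0.006 -0.023] padtipL 0 [ 0.013 -0.021] padtipL -0.02 [ 0.023 -0.017] padtipL -0.04 [ 0.032 -0.014] padtipL -0.06 [ 0.042 -0.01 ] padtipL -0.08 [ 0.052 -0.007] 
padtipR 0.014 [0.006 0.027] padtipR 0 [0.013 0.025] padtipR -0.02 [0.023 0.021] padtipR -0.04 [0.032 0.017] padtipR -0.06 [0.042 0.014] padtipR -0.08 [0.052 0.01 ] 
backL 0.014 [-0.056 -0.055] backL 0 [-0.043 -0.049] backL -0.02 [-0.025 -0.042] backL -0.04 [-0.006 -0.034] backL -0.06 [ 0.012 -0.026] backL -0.08 [ 0.03  -0.018] 
knL 0.014 [-0.029 -0.087] knL 0 [-0.018 -0.078] knL -0.02 [-0.004 -0.066] knL -0.04 [ 0.011 -0.054] knL -0.06 [ 0.025 -0.041] knL -0.08 [ 0.04  -0.029] 
knR 0.014 [-0.029  0.089] knR 0 [-0.018  0.081] knR -0.02 [-0.004  0.069] knR -0.04 [0.011 0.056] knR -0.06 [0.025 0.044] knR -0.08 [0.04  0.032] 
kn2L 0.014 [-0.019 -0.049] kn2L 0 [-0.01  -0.044] kn2L -0.02 [ 0.003 -0.037] kn2L -0.04 [ 0.016 -0.03 ] kn2L -0.06 [ 0.03  -0.023] kn2L -0.08 [ 0.043 -0.016]
```

```bash
python3 - <<'E'
import cv2,numpy as np
w=cv2.imread("pics/w1.png")[295:480,0:330]
w=np.clip((w/255.)**.5*255,0,255).astype(np.uint8)
cv2.imwrite("pics/w1c.png",cv2.resize(w,None,fx=2.4,fy=2.4,interpolation=2))
E
```

```text
(no output)
```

View pics/w1c.png

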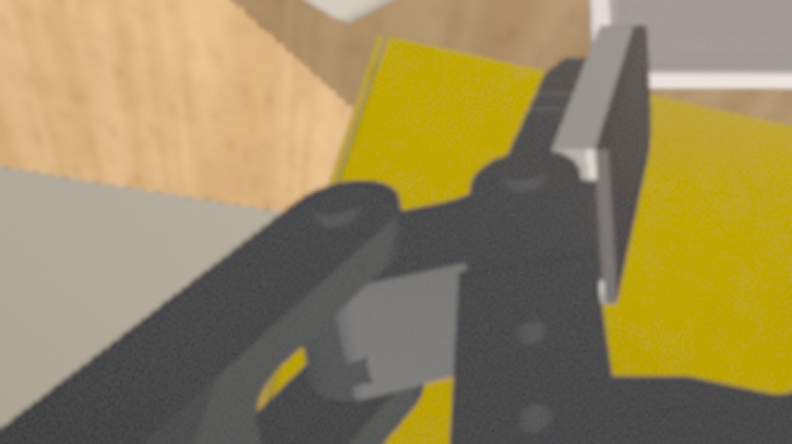

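The bar ends of the outer linkage look about ±50 mm wide, roughly 40 mm behind the TCP. I'll descend in stages and watch the force.

>>> servo_tool(
  moves=[
    [[-0.3,0,16,0,0,0,40],[-0.3,0,16,0,0,0,40],[-0.3,0,16,0,0,0,40],[-0.3,0,16,0,0,0,40],[-0.2,0,16,0,0,0,40],[0,0,14,0,0,0,40],[0,0,10,0,0,0,40],[0,0,8,0,0,0,40],[0,0,6,0,0,0,40],[0,0,0,0,0,0,40],[0,0,0,0,0,0,40]],
  ],
)

```text
time: 4.08
tool_pos: [0.535, -0.0878, 0.0697]
tool_rot: [0.18, 0.654, 0.717, -0.162]
contact_force: [-0.9, 2.9, 3.4]
gripper_width: 0.469
grasp_force: 2.2
```

```bash
python3 - <<'E'
from h import *
from plant import manip
plan(*grasp_pose(.009,.031),1,40)
f=manip.grab_frame("wrist");w=cv2.imwrite("pics/w2.png",np.clip((f["image"]/255.)**.6*255,0,255).astype(np.uint8))
E
```

```text
pos [ 0.535  -0.0878  0.0697] dist mm [ -1.  -10.3 -21.6] rot deg [ 0.2 -0.   0.1] F [-0.9  2.9  3.4] w 40.1 gf 2.2 t 4.075
[1.1, -2.0, 23.9, 0.24, -0.03, 0.12, 40]
```

View pics/w2.png

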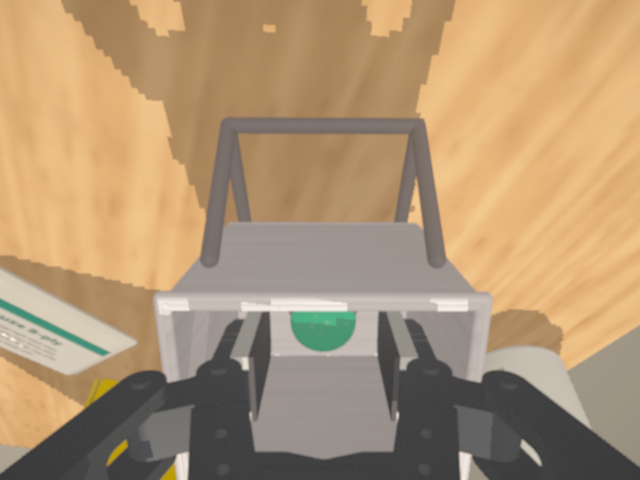

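The tool is centred in the mouth, with the cap at (323,325) between the pads. The outer knuckles, about (120..525,385), lie over the rim and there is a 4 N touch. I'll narrow the fingers to bring the knuckles in, then feel downward.

>>> servo_tool(
  moves=[
    [[0,0,-2,0,0,0,33],[0,0,0,0,0,0,33],[0,0,0,0,0,0,33]],
  ],
)

```text
time: 4.5
tool_pos: [0.5341, -0.0871, 0.0705]
tool_rot: [0.179, 0.654, 0.717, -0.162]
contact_force: [0.7, 0.0, -1.0]
gripper_width: 0.388
grasp_force: 0.0
```

>>> servo_tool(
  moves=[
    [[0,0,2,0,0,0,33],[0,0,1.5,0,0,0,33],[0,0,0,0,0,0,33]],
  ],
)

```text
time: 4.88
tool_pos: [0.5348, -0.0884, 0.0686]
tool_rot: [0.179, 0.654, 0.717, -0.162]
contact_force: [-2.3, 4.9, 5.7]
gripper_width: 0.385
grasp_force: 3.5
```

```bash
python3 - <<'E'
from plant import manip
import cv2,numpy as np
s=manip.grab_frame("scene")["image"];t=manip.grab_frame("top")["image"]
g=lambda i:np.clip((i/255.)**.6*255,0,255).astype(np.uint8)
c=np.zeros((600,800,3),np.uint8)
c[:,:500]=cv2.resize(g(s[235:355,335:435]),(500,600),interpolation=2)
c[:300,500:]=cv2.resize(g(t[215:295,350:430]),(300,300),interpolation=2)
cv2.imwrite("pics/side.png",c)
E
```

```text
(no output)
```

View pics/side.png

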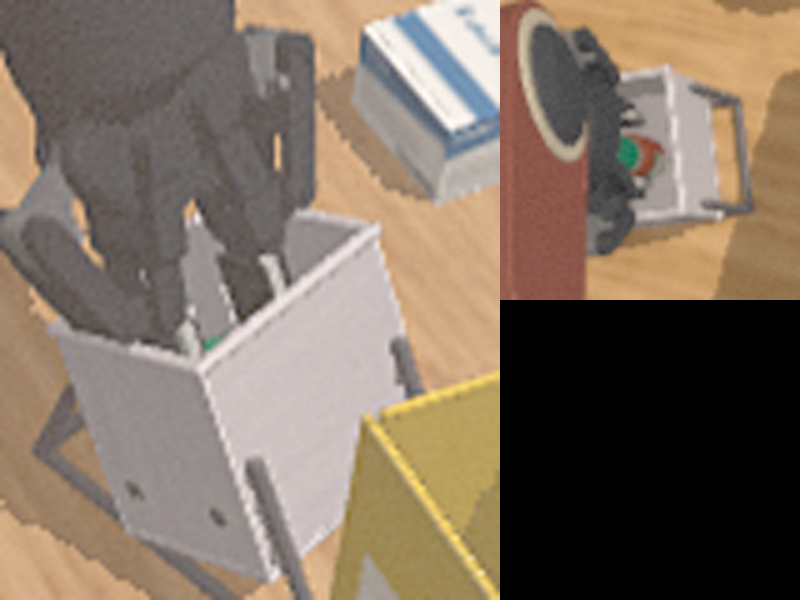

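The side view shows the knuckle bar of the near finger resting at the rim, about (130,340), with the pad tips at the level of the cap top. The force leaned toward −x, so I'll shift 2 mm that way and feel again.

>>> servo_tool(
  moves=[
    [[0,0,-4,0,0,0,33],[0,-2,0,0,0,0,33],[0,0,2.5,0,0,0,33],[0,0,2.5,0,0,0,33],[0,0,0,0,0,0,33]],
  ],
)

```text
time: 5.6
tool_pos: [0.5341, -0.0887, 0.0691]
tool_rot: [0.18, 0.654, 0.717, -0.161]
contact_force: [-2.2, 8.1, 11.4]
gripper_width: 0.39
grasp_force: 5.8
```

```bash
cat > st.py <<'E'
from h import *
from plant import manip
s=manip.state();print("caddy xyz mm",(M.T@(s["tool_pos"]-o)*1e3).round(1),"F caddy",(M.T@s["contact_force"]).round(1),"T tool",(R.from_quat(s["tool_rot"],scalar_first=True).inv().apply(s["ft_torque"])).round(2),"w",round(s["gripper_width"]*85.4,1),s["grasp_force"],s["time"])
E
python3 st.py
```

```text
caddy xyz mm [ 0.9  7.4 53.8] F caddy [-1.5  1.9 13.9] T tool [0.71 0.42 0.06] w 33.3 5.824955385178328 5.6
```

>>> servo_tool(
  moves=[
    [[0,0,-6,0,0,0,27],[0,0.8,0,0,0,0,27],[0,0,0,0,0,0,27],[0,0,2,0,0,0,27],[0,0,1.5,0,0,0,27],[0,0,0,0,0,0,27]],
  ],
)

```text
time: 6.35
tool_pos: [0.5331, -0.0881, 0.0688]
tool_rot: [0.179, 0.654, 0.717, -0.162]
contact_force: [0.1, 0.0, -0.8]
gripper_width: 0.316
grasp_force: 0.0
```

```bash
python3 st.py
```

```text
caddy xyz mm [-0.   8.1 53.9] F caddy [ 0.1  0.4 -0.7] T tool [-0.03  0.25 -0.03] w 27.0 0.0 6.35
```

>>> servo_tool(
  moves=[
    [[0,0,1.5,0,0,0,27],[0,0,1,0,0,0,27],[0,0,0,0,0,0,27]],
  ],
)

```text
time: 6.72
tool_pos: [0.5342, -0.0889, 0.068]
tool_rot: [0.18, 0.654, 0.717, -0.162]
contact_force: [-1.5, 4.3, 5.1]
gripper_width: 0.316
grasp_force: 2.8
```

```bash
python3 st.py
```

```text
caddy xyz mm [ 1.   7.7 52.8] F caddy [-1.1  1.5  6.5] T tool [0.38 0.27 0.07] w 27.0 2.811590553028509 6.725
```

>>> servo_tool(
  moves=[
    [[0,1,-0.5,0,0,0,15],[0,0,0,0,0,0,15],[0,0,0,0,0,0,15],[0,0,0,0,0,0,15]],
  ],
)

```text
time: 7.22
tool_pos: [0.5346, -0.0889, 0.068]
tool_rot: [0.179, 0.654, 0.717, -0.162]
contact_force: [-2.0, 2.3, 5.0]
gripper_width: 0.238
grasp_force: 58.5
```

```bash
python3 st.py; python3 - <<'E'
from h import *
from plant import manip
f=manip.grab_frame("wrist");w=np.clip((f["image"][230:480,140:500]/255.)**.6*255,0,255).astype(np.uint8)
cv2.imwrite("pics/w3.png",cv2.resize(w,None,fx=2.2,fy=2.2,interpolation=2))
E
```

```text
caddy xyz mm [ 1.5  7.7 52.8] F caddy [-1.8 -0.2  5.6] T tool [ 0.41  0.2  -0.01] w 20.3 58.482598104328645 7.225
```

View pics/w3.png

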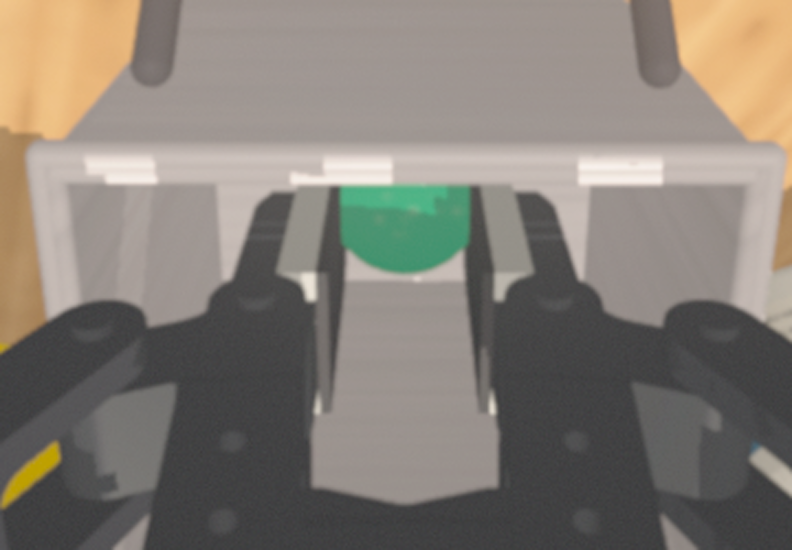

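The cap is between the pads, centre near crop (405,205), but the opening reads 20.3 mm rather than 24. The grip is near the pads' edge toward the lower wall. I'll regrip 4 mm further that way.

>>> servo_tool(
  moves=[
    [[0,0,-1.5,0,0,0,30],[0,0,0,0,0,0,30],[4,1,0,0,0,0,30],[0,0,1.5,0,0,0,28],[0,0,0,0,0,0,15],[0,0,0,0,0,0,15],[0,0,0,0,0,0,15],[0,0,0,0,0,0,15]],
  ],
)

```text
time: 8.28
tool_pos: [0.5352, -0.0852, 0.0657]
tool_rot: [0.179, 0.654, 0.717, -0.162]
contact_force: [-2.2, 2.9, 5.4]
gripper_width: 0.241
grasp_force: 58.5
```

```bash
python3 st.py
```

```text
caddy xyz mm [ 2.3 12.  52.5] F caddy [-1.9  0.2  6.2] T tool [ 0.21  0.3  -0.04] w 20.5 58.47809021619014 8.275
```

>>> servo_tool(
  moves=[
    [[0,0,-2,0,0,0,15],[0,0,-4,0,0,0,15],[0,0,-6,0,0,0,15],[0,0,-6,0,0,0,15],[0,0,-6,0,0,0,15],[0,0,0,0,0,0,15]],
  ],
)

```text
time: 9.02
tool_pos: [0.5344, -0.0739, 0.0874]
tool_rot: [0.18, 0.654, 0.717, -0.162]
contact_force: [-0.1, -0.2, -0.0]
gripper_width: 0.238
grasp_force: 58.7
```

```bash
python3 st.py; python3 - <<'E'
from h import *
from plant import manip
f=manip.grab_frame("wrist");w=np.clip((f["image"][230:480,140:500]/255.)**.6*255,0,255).astype(np.uint8)
s=manip.grab_frame("scene")["image"];s=cv2.resize(np.clip((s[225:345,335:435]/255.)**.6*255,0,255).astype(np.uint8),(375,450),interpolation=2)
c=np.zeros((450,795,3),np.uint8);c[:,:375]=s;c[:292,375:]=cv2.resize(w,(420,292));cv2.imwrite("pics/lift.png",c)
E
```

```text
caddy xyz mm [ 2.5 11.9 76.9] F caddy [-0.1 -0.2 -0.1] T tool [ 0.01  0.19 -0.  ] w 20.3 58.65020466997521 9.025
```

View pics/lift.png

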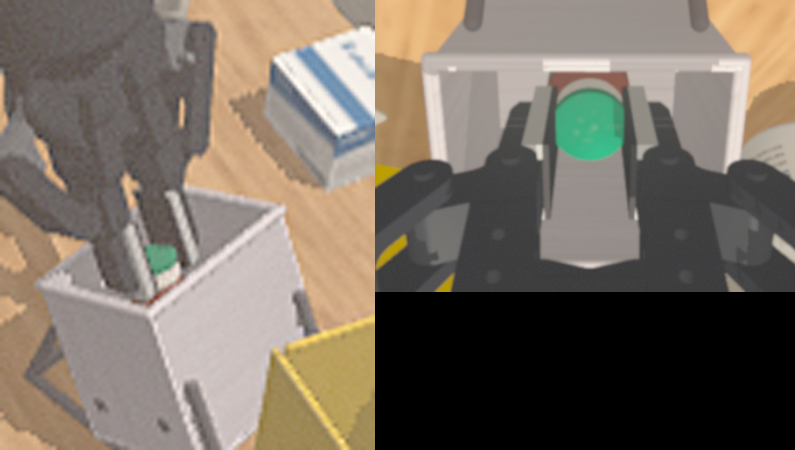

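The vial is lifted: the scene crop shows the green cap, white collar and red-brown body hanging between the pads, and the wrist crop shows the cap centred at (590,125). I'll pull it clear along the axis.

>>> servo_tool(
  moves=[
    [[0,0,-8,0,0,0,15],[0,0,-12,0,0,0,15],[0,0,-15,0,0,0,15],[0,0,-15,0,0,0,15],[0,0,-15,0,0,0,15],[0,0,-10,0,0,0,15],[0,0,0,0,0,0,15]],
  ],
)

```text
time: 10.0
tool_pos: [0.5311, -0.0387, 0.1539]
tool_rot: [0.18, 0.654, 0.717, -0.162]
contact_force: [-0.0, -0.6, -0.3]
gripper_width: 0.241
grasp_force: 58.7
```

```bash
python3 st.py; python3 - <<'E'
from h import *
y=np.array([M[0,0],M[1,0],0]);y/=np.linalg.norm(y);z=np.array([0,0,-1.])
plan([.499,.265,.165],np.c_[np.cross(y,z),y,z],11,15)
E
```

```text
caddy xyz mm [  2.4  11.8 152.3] F caddy [-0.1 -0.4 -0.6] T tool [0.04 0.29 0.04] w 20.6 58.670546654902864 10.0
pos [ 0.5311 -0.0387  0.1539] dist mm [-32.1 303.7  11.1] rot deg [ 0.2 28.   0.2] F [-0.  -0.6 -0.3] w 20.6 gf 58.7 t 10.0
[24.0, -0.3, -13.9, 0.02, 2.54, 0.02, 15]
[24.6, -0.3, -12.8, 0.02, 2.54, 0.02, 15]
[25.2, -0.3, -11.7, 0.02, 2.54, 0.02, 15]
[25.7, -0.4, -10.6, 0.02, 2.54, 0.02, 15]
[26.1, -0.4, -9.4, 0.02, 2.54, 0.02, 15]
[26.5, -0.4, -8.3, 0.02, 2.54, 0.02, 15]
[26.9, -0.4, -7.1, 0.02, 2.54, 0.02, 15]
[27.1, -0.4, -5.9, 0.02, 2.54, 0.02, 15]
[27.4, -0.4, -4.7, 0.02, 2.54, 0.02, 15]
[27.6, -0.4, -3.5, 0.02, 2.54, 0.02, 15]
[27.7, -0.4, -2.2, 0.02, 2.54, 0.02, 15]
```

>>> servo_tool(
  moves=[
    [[24,-0.3,-13.9,0.02,2.54,0.02,15],[24.6,-0.3,-12.8,0.02,2.54,0.02,15],[25.2,-0.3,-11.7,0.02,2.54,0.02,15],[25.7,-0.4,-10.6,0.02,2.54,0.02,15],[26.1,-0.4,-9.4,0.02,2.54,0.02,15],[26.5,-0.4,-8.3,0.02,2.54,0.02,15],[26.9,-0.4,-7.1,0.02,2.54,0.02,15],[27.1,-0.4,-5.9,0.02,2.54,0.02,15],[27.4,-0.4,-4.7,0.02,2.54,0.02,15],[27.6,-0.4,-3.5,0.02,2.54,0.02,15],[27.7,-0.4,-2.2,0.02,2.54,0.02,15],[0,0,0,0,0,0,15]],
  ],
)

```text
time: 11.5
tool_pos: [0.4983, 0.265, 0.1632]
tool_rot: [-0.0, 0.675, 0.738, -0.001]
contact_force: [0.4, -0.7, -1.0]
gripper_width: 0.236
grasp_force: 58.7
```

```bash
cat > up.py <<'E'
from h import *
import sys
y=np.array([M[0,0],M[1,0],0]);y/=np.linalg.norm(y);z=np.array([0,0,-1.])
plan([.499,.265,float(sys.argv[1])],np.c_[np.cross(y,z),y,z],1,15)
E
python3 up.py .0555; python3 - <<'E'
from h import *
from plant import manip
g=lambda i:np.clip((i/255.)**.6*255,0,255).astype(np.uint8)
s=manip.grab_frame("scene")["image"];w=manip.grab_frame("wrist")["image"]
c=np.zeros((450,795,3),np.uint8);c[:,:390]=cv2.resize(g(s[125:275,180:310]),(390,450),interpolation=2);c[:300,395:]=cv2.resize(g(w),(400,300));cv2.imwrite("pics/over.png",c)
E
```

```text
pos [0.4983 0.265  0.1632] dist mm [   0.7    0.  -107.7] rot deg [-0.1  0.1  0. ] F [ 0.4 -0.7 -1. ] w 20.1 gf 58.7 t 11.5
[0.1, 0.9, 107.7, -0.14, 0.07, 0.02, 15]
```

View pics/over.png

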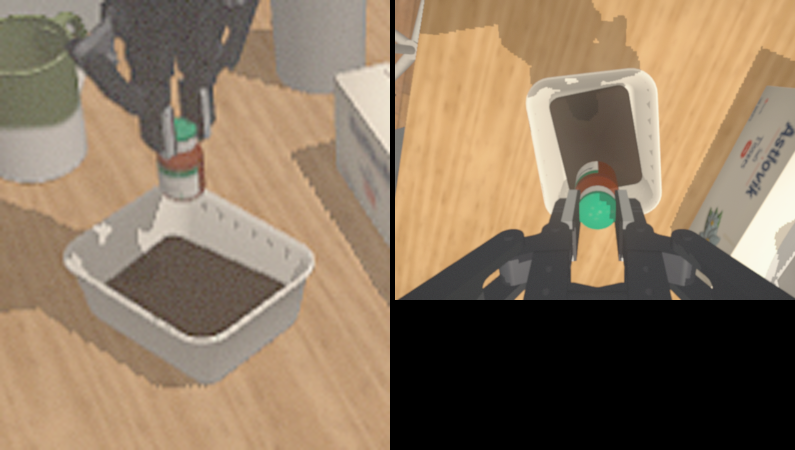

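Over the dish, the vial hangs upright below the pads, with its base at about (182,195) in the scene crop and the dish floor underneath. I'll descend, then feel for the floor.

>>> servo_tool(
  moves=[
    [[0,0.9,10,0,0,0,15],[0,0,15,0,0,0,15],[0,0,18,0,0,0,15],[0,0,18,0,0,0,15],[0,0,16,0,0,0,15],[0,0,12,0,0,0,15],[0,0,8,0,0,0,15],[0,0,5,0,0,0,15],[0,0,1,0,0,0,15],[0,0,0,0,0,0,15],[0,0,0,0,0,0,15]],
  ],
)

```text
time: 12.98
tool_pos: [0.4999, 0.2648, 0.0614]
tool_rot: [-0.0, 0.675, 0.738, -0.0]
contact_force: [-0.1, -1.2, 0.1]
gripper_width: 0.238
grasp_force: 58.7
```

>>> servo_tool(
  moves=[
    [[0,0,1.5,0,0,0,15],[0,0,1,0,0,0,15],[0,0,0,0,0,0,15]],
  ],
)

```text
time: 13.35
tool_pos: [0.4994, 0.2646, 0.0581]
tool_rot: [-0.0, 0.675, 0.738, -0.001]
contact_force: [-0.3, 0.4, -0.3]
gripper_width: 0.242
grasp_force: 58.7
```

>>> servo_tool(
  moves=[
    [[0,0,1,0,0,0,15],[0,0,0.7,0,0,0,15],[0,0,0,0,0,0,15]],
  ],
)

```text
time: 13.72
tool_pos: [0.4994, 0.2646, 0.0565]
tool_rot: [-0.0, 0.675, 0.738, -0.001]
contact_force: [0.1, -1.4, -0.1]
gripper_width: 0.236
grasp_force: 58.7
```

>>> servo_tool(
  moves=[
    [[0,0,0.7,0,0,0,15],[0,0,0,0,0,0,15]],
  ],
)

```text
time: 13.98
tool_pos: [0.4995, 0.2646, 0.0559]
tool_rot: [-0.0, 0.675, 0.738, -0.001]
contact_force: [-0.2, 0.3, -1.3]
gripper_width: 0.237
grasp_force: 58.7
```

>>> servo_tool(
  moves=[
    [[0,0,0.8,0,0,0,15],[0,0,0,0,0,0,15]],
  ],
)

```text
time: 14.22
tool_pos: [0.4994, 0.2646, 0.055]
tool_rot: [-0.0, 0.675, 0.738, -0.001]
contact_force: [0.2, 0.2, -1.0]
gripper_width: 0.24
grasp_force: 58.7
```

>>> servo_tool(
  moves=[
    [[0,0,0.8,0,0,0,15],[0,0,0,0,0,0,15]],
  ],
)

```text
time: 14.48
tool_pos: [0.4994, 0.2646, 0.0542]
tool_rot: [-0.0, 0.675, 0.738, -0.001]
contact_force: [0.5, -0.4, -1.0]
gripper_width: 0.238
grasp_force: 58.7
```

>>> servo_tool(
  moves=[
    [[0,0,0.8,0,0,0,15],[0,0,0,0,0,0,15]],
  ],
)

```text
time: 14.72
tool_pos: [0.4996, 0.2647, 0.0539]
tool_rot: [-0.0, 0.675, 0.738, -0.001]
contact_force: [-0.7, -0.7, 2.9]
gripper_width: 0.238
grasp_force: 59.0
```

>>> servo_tool(
  moves=[
    [[0,0,0.8,0,0,0,15],[0,0,0,0,0,0,15]],
  ],
)

```text
time: 14.98
tool_pos: [0.4997, 0.2648, 0.0538]
tool_rot: [-0.0, 0.675, 0.738, -0.001]
contact_force: [-2.7, -1.2, 6.9]
gripper_width: 0.238
grasp_force: 59.4
```

The base is on the floor. I'll ease off, release and rise.

>>> servo_tool(
  moves=[
    [[0,0,-0.8,0,0,0,15],[0,0,0,0,0,0,15],[0,0,0,0,0,0,25],[0,0,0,0,0,0,32],[0,0,0,0,0,0,40],[0,0,0,0,0,0,40],[0,0,-5,0,0,0,40],[0,0,-10,0,0,0,40],[0,0,-20,0,0,0,40],[0,0,-30,0,0,0,40],[0,0,-40,0,0,0,40],[0,0,0,0,0,0,40]],
  ],
)

```text
time: 16.48
tool_pos: [0.5026, 0.2658, 0.1649]
tool_rot: [0.002, 0.675, 0.738, 0.004]
contact_force: [0.1, -0.1, 0.5]
gripper_width: 0.469
grasp_force: 0.0
```

```bash
python3 - <<'E'
from h import *
from plant import manip
g=lambda i:np.clip((i/255.)**.6*255,0,255).astype(np.uint8)
s=manip.grab_frame("scene")["image"];w=manip.grab_frame("wrist")["image"]
c=np.zeros((600,795,3),np.uint8);c[:,:390]=cv2.resize(g(s[100:480,100:480]),(390,390)).repeat(1,0).shape and cv2.copyMakeBorder(cv2.resize(g(s[100:480,100:480]),(390,390)),0,210,0,0,0);c[:300,395:]=cv2.resize(g(w),(400,300));c[300:600,395:]=cv2.resize(g(s[160:270,180:327]),(400,300),interpolation=2);cv2.imwrite("pics/end.png",c)
E
```

```text
(no output)
```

View pics/end.png

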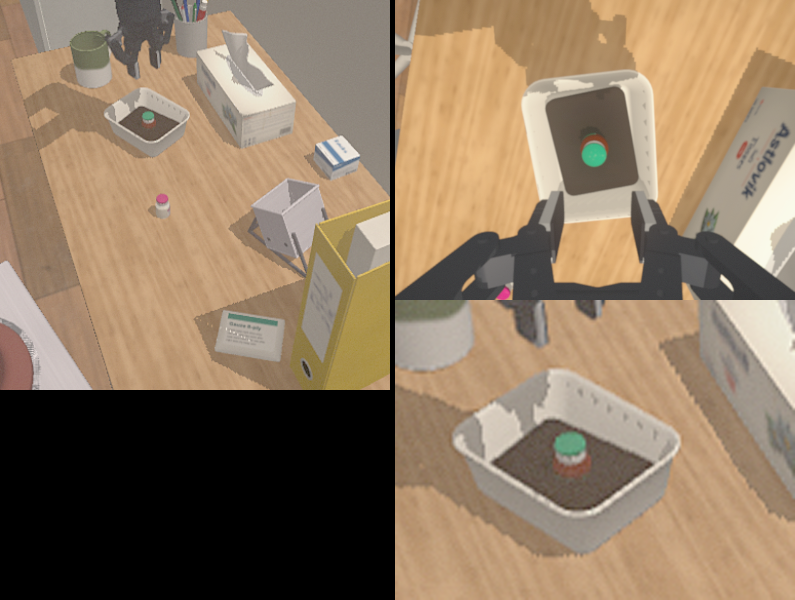

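The vial stands upright near the middle of the dish, with its cap at (594,153) in the wrist view. The gripper is clear, and the small vial, carton and gauze look undisturbed.

```bash
python3 -c "
from plant import manip
print(manip.job_done())"
```

```text
the job is handed in; nothing more can be done
None
```

The vial was taken out of the caddy and now stands upright in the dish, released; the job was handed in at about 17 s, with the small vial, carton and gauze undisturbed in the last pictures.

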